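# Draw out the search-camera wand and hold it over the evidence tub

### The arm

A 6-joint arm with a two-finger parallel gripper is mounted at the origin on the work surface. World frame = base frame: x ahead of the robot, y to its left, z up, the work surface at z = 0. Lengths are in m, angles in degrees, forces in N, time in s.
With the tool pointing down it reaches from about 0.4 to 0.825 m from the base axis. Payload 7 kg.
Tool frame: the origin (TCP) lies midway between the tips of the shut fingers; the grasp point (between the pads) lies 19 mm behind it; z points along the fingers, y is the line along which they close (so a half turn about z gives the same grasp; the last joint's range is limited). The gripper opens to 88 mm and grips with 3 to 60 N. Pads are 19 mm wide; open, the fingers measure 130 mm over their backs; the gripper's body (78 mm by 193 mm) begins 47 mm behind the grasp point.
Start: joints at [-54.483, 20.546, 0.682, 0, -70.136, -16.507], TCP at [0.22, -0.638, 0.227] pointing down, gripper open.
Joint ranges: [-176.03, 176.03], [-82.01, 121.73], [-58.28, 71.71], [-173.87, 95.51], [-174.79, -0.11], [-173.66, 173.66]. Speed limits (degrees/s): [136.94, 136.94, 172.46, 180, 180, 180].

### API

Orientations are given as [roll, pitch, yaw] about the fixed x, y, z axes, in that order (R = Rz(yaw) Ry(pitch) Rx(roll)).
In Python, from plant import r gives the robot as it stands. The module is installed in compiled form; this text tells all that it offers.
- The arm moves only by the tool play_rows, never from a script. Its argument "rows" is a list of rows, each an object with "slide": the shift along the tool's x, y, z as a fraction of full scale, a list of three; "delta_rot": the turn, a rotation vector about the tool's x, y, z as a fraction of full scale, a list of three; "fingers": the opening, from -1 (shut) to 1 (fully open). In form: [{"slide": [x, y, z], "delta_rot": [rx, ry, rz], "fingers": fingers}, ...]. A call has 1 to 8 rows; each row shifts and turns the commanded pose from where the row before left it, along the tool's axes as they then stand; what a row does not reach is not made up. Full scale, the value 1, is 0.15 m for a shift and 0.08 rad for a turn. A row lasts 1/8 s, in which the tool goes at most 62.5 mm and 10.7 degrees, less where a joint would pass 70% of its speed; a pose out of reach is approached as far as the arm can. A call with a number of a shift or a turn outside -1 to 1 is refused whole. A call with a gripper value outside its range is refused whole. The fingers move at their own pace and stop on an object; "squeeze" is the grip in N (left out, the last holds). Time passes only in rows, so rows that do not move let the fingers close. It gives the time, the measured TCP pose, the force, the opening and the grip force at its end, in the units of the state.
- r.get_state(): the state, without advancing time (a new reading comes with each control period).
- r.capture(name): name is "side" or "top"; returns a dict with "image" (420x560x3 uint8, blue, green, red), "fx", "fy", "cx", "cy" (pixels), "R" (3x3) and "t" (3): a world point X has camera coordinates R X + t. Camera axes: x right, y down, z forward; pixel columns grow to the right and rows downward; lengths in m; the calibration is good to about 2 mm. A picture is of the moment at which its call begins. There is no depth.
- r.close_job(): hands the job in; it is judged then, once.
The state is a dict: "time_s": time; "joints": joint angles; "qd": joint speeds; "joint_torque": joint torques, N m; "tcp_pos": TCP position; "eef_rot": TCP orientation; "contact_force": force on the tool from outside, world axes, zero at the start; "moment": the same for the moment, N m; "gripper_width": finger opening in m; "gripper_force": force on a finger pad.
Only numpy, scipy, OpenCV 4.12 (cv2) and the standard library are available. Lean on these libraries where they do the work, as an engineer would, in place of code of your own. Each camera call takes 0.05 s, during which the arm holds its last target. There are 200 camera calls.

### The job

The telescopic search-camera wand stands retracted, head down, in its charging dock: press the thumb button on its handle and, with the camera head still sitting in the dock, pull the handle up past the first stop to the second stop, where the wand is fully extended. Then lift the wand out and hold it upright and still with its lens over the middle of the open white tub, about 4 cm above the rim. Finish while still holding it there in the gripper, touching neither dock nor tub, and leave the tub and everything else on the table where it is.

Things in the scene. Friction and masses are not known exactly. Their poses are not given: they have to be found in the camera images.
- wand: the wand's grey handle, an upright bar 30 mm (its x) by 26 mm (its y) by 130 mm tall, rubber ribs on its lower half. Origin: centre of its foot, out of which shaft and head come; z points up to its top end, x out of the face with the thumb button. It starts upright in the dock, retracted, foot 66 mm above the table. The whole wand is loose and weighs 0.5 kg
- wand_grip (a point): point on the handle's axis at the height of the thumb button's middle, 96 mm above the foot and 34 mm below the top end (162 mm above the table at the start): the place to grip. One finger goes on the button (x side), the other on the flat face across from it. The button side faces away from the robot, within 52 degrees either way of +x
- thumb_button (a joint): how far the thumb button is pressed (m): 0 out, 0.005 fully in, flush. A black pad 14 mm wide, 40 mm tall, 5 mm proud of the handle's +x face: 35 mm thick over it, 30 mm when pressed. Springy: 3 N to start, 5.5 N fully in. While it is out a catch locks the shaft at home, first and second stop; while it is held in the shaft slides freely
- shaft (a joint): how far the telescope is extended (m): 0 retracted, 0.035 first stop, 0.070 second stop, the end of its travel. The shaft slides out of the handle's foot with about 1 N of friction; shaft and head weigh 0.3 kg, so the head stays in the dock while the handle is pulled up; at the second stop the pull grows by about 3 N and the head begins to lift
- lens (a point): centre of the flat lower end of the camera head, the lens looking down. The aluminium head is a cylinder 40 mm across and 48 mm tall. The lens lies on the wand's axis, 54 mm below the handle's foot when retracted, 124 mm below it (220 mm below the grip point) at the second stop
- dock: the charging dock, a grey block 120 x 100 mm and 42 mm tall, fixed to the table, with a round socket in the middle of its top. Origin: centre of its underside; z up
- dock_seat (a point): centre of the dock's socket floor, 12 mm above the table, on which the camera head stands; the socket is 44 mm across and 30 mm deep
- tub: the open white plastic tub, 180 mm (its x) by 130 mm (its y) by 55 mm tall, walls 4 mm, with a brass padlock inside; loose, 0.35 kg. Origin: centre of its underside; z up
- tub_rim (a point): centre of the tub's open mouth, level with its rim, 55 mm above the table
- marker: bystander: white marker pen lying on the table, 132 mm long, 15 mm thick. Origin: under its middle
- phone: bystander: smartphone lying flat between dock and tub, 150 x 73 x 8 mm. Origin: centre of its underside
- scale: bystander: black pocket scale, 125 x 72 x 19 mm. Origin: centre of its underside
- gel_bottle: bystander: white gel bottle, 52 mm across, 135 mm tall, standing. Origin: centre of its underside
- carton_a: bystander: small white carton, 78 x 48 x 26 mm. Origin: centre of its underside
- carton_b: bystander: a second small white carton, 78 x 48 x 26 mm. Origin: centre of its underside
- spoon: bystander: white plastic spoon lying on the table, 130 mm long. Origin: under its middle
Not all that is in view belongs to the job. What is shaped like the dock but blue or turquoise is not meant.

How it is judged (in metres and radians):
On the way, in this order (a step that is already met when the one before it is completed fails the run):
1. the handle has been drawn up to or past the first stop while the camera head still sits in the dock (value of joint shaft above 0.032 m and distance between lens and dock_seat below 0.012 m and contact force between the fingers and wand above 1 N), for 0.02 s.
2. the handle has been drawn up to the second stop while the camera head still sits in the dock (value of joint shaft above 0.066 m and distance between lens and dock_seat below 0.012 m and contact force between the fingers and wand above 1 N), for 0.02 s.
At the end, for the whole second after the job is handed in: the wand is extended to its second stop (within 4 mm), held by the fingers alone, upright within 10 degrees and still, its lens within 30 mm sideways of the middle of the tub's mouth and 15 to 70 mm above the rim; it touches neither dock nor tub, and the tub is within 20 mm of where it stood (value of joint shaft above 0.066 m and contact force between the fingers and wand above 1 N and contact force between wand and dock below 0.05 N and contact force between wand and tub below 0.05 N and horizontal distance between lens and tub_rim below 0.03 m and z of lens in the frame of tub_rim between 0.015 and 0.07 m and angle between wand's own z axis and vertical below 0.17 rad and linear speed of wand below 0.03 m/s and angular speed of wand below 0.2 rad/s and distance of tub from where it was at the start of the episode below 0.02 m); the arm keeps its last pose, push and grip.
It fails at once if the tub is pushed away or tipped (distance of tub from where it was at the start of the episode above 0.03 m or angle between tub's own z axis and vertical above 0.3 rad).
It fails at once if a bystander is moved by more than 30 mm or knocked over (distance of any of marker, phone, scale, gel_bottle, carton_a, carton_b, spoon from where it was at the start of the episode above 0.03 m or angle between gel_bottle's own z axis and vertical above 0.5 rad).
It also fails if it takes over 51 s, if anything falls off the work surface, if the arm or the gripper's body presses on something with over 40 N, if the wrist force passes 120 N, or if a joint passes its speed limit or range.

## Working session

There is one attempt and no reset: what is moved stays moved. The work goes in short steps, Python scripts to look and compute and a tool call to move; the robot and the scene stay as the last step left them, time stands still between calls to the robot, and variables do not carry over. Pictures are saved under pics/ and viewed, at most 10 in all, crops included, and the job is handed in when it is done.

Besides the shell and the picture viewer there is one more tool, called after "Emit:" as name([rows], argument=value, ...), one row to a line, values as JSON. play_rows: Moves the arm, as the interface text tells. Shift numbers are shares of 0.15 m and turn numbers shares of 0.08 rad, none past 1 either way. Its arguments: {"type":"object","properties":{"rows":{"type":"array"},"squeeze":{"type":"number"}},"required":["rows"]}

```bash
mkdir -p pics
cat > h.py <<'E'
import numpy as np, cv2
from plant import r
def cap(n,f=None):
    c=r.capture(n); c['R']=np.array(c['R']); c['t']=np.array(c['t'])
    if f: cv2.imwrite('pics/'+f,c['image'])
    return c
def ray(c,u,v):
    d=c['R'].T@np.array([(u-c['cx'])/c['fx'],(v-c['cy'])/c['fy'],1]); return -c['R'].T@c['t'],d
def onz(c,u,v,z):
    o,d=ray(c,u,v); return o+d*(z-o[2])/d[2]
def proj(c,X):
    p=c['R']@np.array(X)+c['t']; return np.array([c['fx']*p[0]/p[2]+c['cx'],c['fy']*p[1]/p[2]+c['cy']])
E
python3 - <<'E'
from h import *
for n in('top','side'):
    c=cap(n,n+'0.png'); print(n,c['fx'],c['cx'],c['cy'],-c['R'].T@c['t'],c['R'][2])
s=r.get_state();print(s['time_s'],s['tcp_pos'],s['eef_rot'],s['gripper_width'])
E
```

```text
top 446.88628079200936 270.7599627162696 209.83861673205993 [ 0.32911572 -0.01188641  1.3151547 ] [ 0.14194061 -0.00112724 -0.98987453]
side 511.7919796687535 278.41693219728506 207.00290937693518 [0.15870504 0.75667526 1.14586014] [ 0.25068474 -0.58860334 -0.76857223]
0.1 [ 0.21969723 -0.63779181  0.22571758] [ 1.79914511e+02 -8.88895643e-03 -1.60994374e+02] 0.08769396009973718
```

View pics/top0.png

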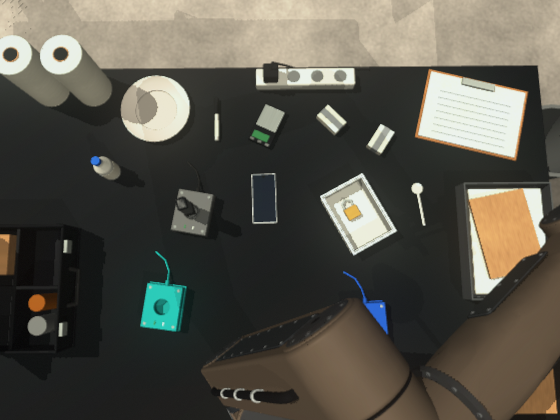

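View pics/side0.png

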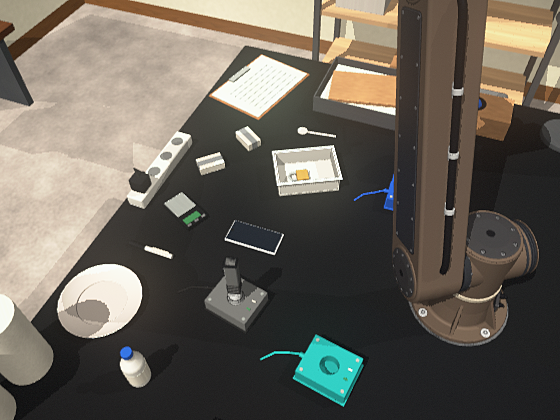

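The top view shows the grey dock near (193,212) with the dark handle at about (186,206), and the tub near (358,214). The side view shows the dock near (237,302), the handle at (232,275) and the tub at (307,170).

Run:
```python
from h import *
T=cap('top');S=cap('side')
def big(c,m,box):
    x0,y0,x1,y1=box; z=np.zeros(m.shape,np.uint8); z[y0:y1,x0:x1]=m[y0:y1,x0:x1]*255
    z=cv2.morphologyEx(z,cv2.MORPH_CLOSE,np.ones((3,3)))
    cs,_=cv2.findContours(z,cv2.RETR_EXTERNAL,cv2.CHAIN_APPROX_NONE); return max(cs,key=cv2.contourArea)
for nm,c,box,th in (('dock',T,(150,170,235,250),60),('tub',T,(310,165,405,262),110),('tub',S,(262,138,352,205),110)):
    g=cv2.cvtColor(c['image'],cv2.COLOR_BGR2GRAY); k=big(c,g>th,box); b=cv2.boxPoints(cv2.minAreaRect(k))
    z=.042 if nm=='dock' else .055
    P=np.array([onz(c,*p,z)[:2] for p in b]); print(nm,P.round(4).tolist(),P.mean(0),np.linalg.norm(P-np.roll(P,1,0),axis=1))
a=T['image'][165:255,145:245]; b=S['image'][245:335,190:290]
im=np.hstack([cv2.resize(x,(400,360),interpolation=cv2.INTER_CUBIC) for x in(a,b)])
im=(255*(im/255.)**.5).astype(np.uint8)
cv2.imwrite('pics/crop.png',im)
```

```text
dock [[0.458, 0.275], [0.5806, 0.254], [0.5597, 0.1527], [0.4376, 0.1751]] [0.50898461 0.2142057 ] [0.10204737 0.12438871 0.10344441 0.12407872]
tub [[0.5468, -0.1497], [0.62, -0.2802], [0.4467, -0.3697], [0.3763, -0.2409]] [ 0.49746573 -0.2601406 ] [0.19340195 0.14961486 0.19504388 0.14674777]
tub [[0.6189, -0.2808], [0.4358, -0.3812], [0.3668, -0.2048], [0.5364, -0.1134]] [ 0.48946451 -0.24503071] [0.18662236 0.20876416 0.18946429 0.19267277]
```

View pics/crop.png

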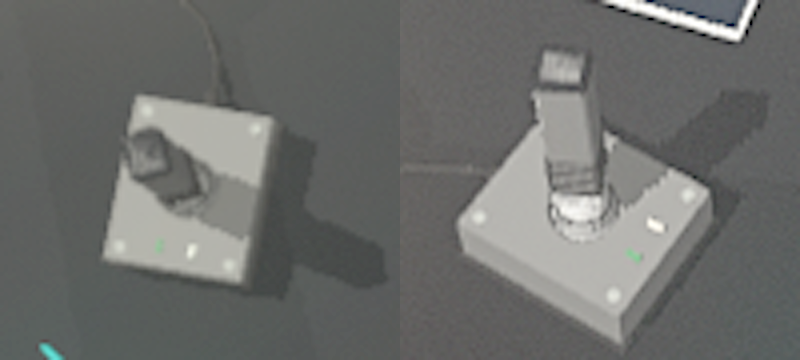

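The crop shows the handle's top face at about (150,150) in the left panel and (565,68) in the right. A dark bump, probably the button, sits to the left in both, so I need a closer zoom for its heading.

Run:
```python
from h import *
T=cap('top');S=cap('side')
# dock from dots
print('dock',onz(T,145+188/4,165+187/4,.042),onz(S,190+183.5/4,245+205.5/4,.042))
ox=[]
a=T['image'][192:222,170:205]; b=S['image'][252:297,215:250]
A=cv2.resize(a,None,fx=11,fy=11,interpolation=cv2.INTER_CUBIC);B=cv2.resize(b,None,fx=11,fy=11,interpolation=cv2.INTER_CUBIC)
A=cv2.copyMakeBorder(A,0,B.shape[0]-A.shape[0],0,0,cv2.BORDER_CONSTANT)
im=np.hstack([A,B]);im=(255*np.clip(im/160.,0,1)**.5).astype(np.uint8);cv2.imwrite('pics/z.png',im);print(im.shape)
a=T['image'][165:262,312:405];b=S['image'][135:205,262:350]
A=cv2.resize(a,(372,388));B=cv2.resize(b,(352,280));B=cv2.copyMakeBorder(B,0,108,0,0,cv2.BORDER_CONSTANT);cv2.imwrite('pics/tub.png',np.hstack([A,B]))
```

```text
dock [0.508479   0.21326208 0.042     ] [0.50953261 0.2136488  0.042     ]
(495, 770, 3)
```

View pics/z.png

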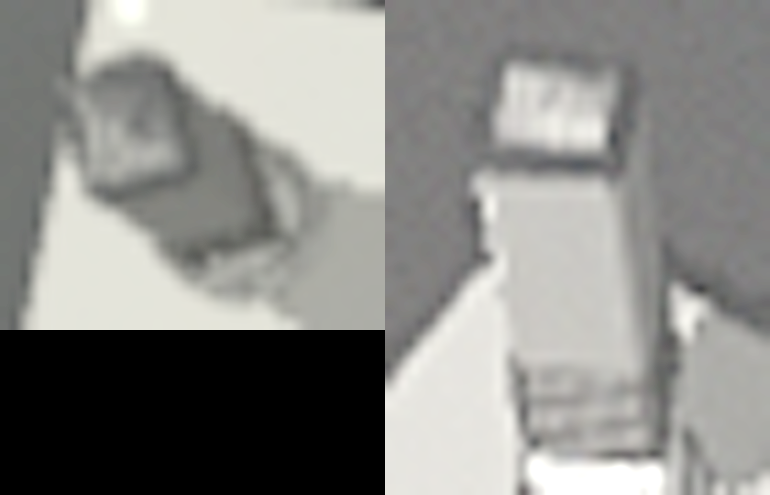

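View pics/tub.png

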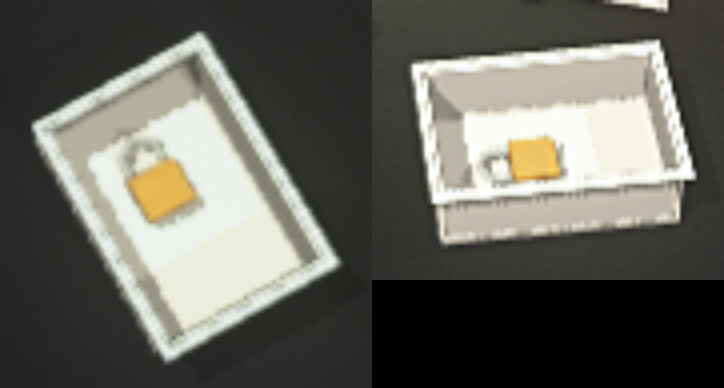

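The zoom shows a bump on the handle's left in both views: top zoom (65,100), side zoom (485,190). It also gives the top-face edges. The tub's rim corners are clear at (37,127), (203,35), (338,265) and (168,360) in the top crop, and (413,65), (660,42), (692,178) and (435,202) in the side crop.

Run:
```python
from h import *
T=cap('top');S=cap('side')
P=[onz(T,312+u/4,165+v/4,.055)[:2] for u,v in((37,127),(203,35),(338,265),(168,360))];print('tubT',np.mean(P,0),np.round(P,3).tolist())
P=[onz(S,262+(u-372)/4,135+v/4,.055)[:2] for u,v in((413,65),(660,42),(692,178),(435,202))];print('tubS',np.mean(P,0),np.round(P,3).tolist())
t=lambda u,v,z:onz(T,170+u/11,192+v/11,z)[:2].round(4)
s=lambda u,v,z:onz(S,215+(u-385)/11,252+v/11,z)[:2].round(4)
print('topface T',[t(*p,.196) for p in((80,85),(165,58),(190,178),(92,192))])
print('topface S',[s(*p,.196) for p in((503,62),(625,68),(615,162),(490,155))])
print('bump',t(65,100,.182),s(480,185,.182),s(490,255,.142))
P=[.509,.2135]
print('axis rows expected: T',(proj(T,P+[.196])-[170,192])*11,'S',(proj(S,P+[.196])-[215,252])*11+[385,0])
for yaw in(0,20,40,52):
  for nm,c,o,sh in(('T',T,[170,192],0),('S',S,[215,252],385)):
    a=np.deg2rad(yaw);R=np.array([[np.cos(a),-np.sin(a)],[np.sin(a),np.cos(a)]])
    q=lambda x,y,z:((proj(c,[*(P+R@[x,y]),z])-o)*11+[sh,0]).round().astype(int).tolist()
    print(yaw,nm,'face',[q(x,y,.196) for x,y in((.015,.013),(.015,-.013),(-.015,-.013),(-.015,.013))],'btn',q(.02,.007,.182),q(.02,-.007,.182),q(.02,.007,.142),q(.02,-.007,.142))
```

```text
tubT [ 0.49561447 -0.26293164] [[0.546, -0.158], [0.612, -0.279], [0.445, -0.368], [0.379, -0.246]]
tubS [ 0.49739917 -0.25990752] [[0.615, -0.277], [0.447, -0.369], [0.382, -0.241], [0.546, -0.153]]
topface T [array([0.518 , 0.2239]), array([0.5241, 0.2044]), array([0.496 , 0.1981]), array([0.493 , 0.2206])]
topface S [array([0.5234, 0.2084]), array([0.4996, 0.2007]), array([0.4919, 0.222 ]), array([0.5161, 0.2296])]
bump [0.5168 0.2302] [0.5201 0.2291] [0.5255 0.222 ]
axis rows expected: T [124.21507393 123.01734395] S [556.12570803 103.2318209 ]
0 T face [[69, 59], [182, 58], [180, 187], [67, 188]] btn [108, 48] [168, 48] [141, 77] [199, 76]
0 S face [[461, 131], [517, 31], [650, 76], [596, 177]] btn [459, 138] [489, 85] [478, 244] [507, 191]
20 T face [[50, 82], [156, 43], [199, 164], [92, 203]] btn [80, 64] [137, 43] [114, 92] [169, 72]
20 S face [[476, 156], [489, 48], [636, 51], [625, 159]] btn [461, 169] [468, 111] [480, 274] [487, 217]
40 T face [[39, 110], [127, 38], [209, 136], [121, 208]] btn [59, 87] [106, 49] [94, 115] [139, 77]
40 S face [[500, 175], [468, 72], [611, 33], [645, 134]] btn [475, 196] [459, 141] [494, 301] [478, 246]
52 T face [[38, 128], [109, 40], [210, 118], [139, 207]] btn [51, 105] [89, 58] [86, 131] [123, 86]
52 S face [[518, 182], [461, 89], [593, 26], [652, 118]] btn [489, 209] [459, 159] [508, 314] [478, 264]
```

Emit:
play_rows([
  {"slide": [0, 0, -0.05], "delta_rot": [0, 0, -1], "fingers": 1},
  {"slide": [0, 0, -0.05], "delta_rot": [0, 0, -1], "fingers": 1},
  {"slide": [0, 0, -0.05], "delta_rot": [0, 0, -1], "fingers": 1},
  {"slide": [0, 0, -0.05], "delta_rot": [0, 0, -1], "fingers": 1},
  {"slide": [0, 0, -0.05], "delta_rot": [0, 0, -1], "fingers": 1},
  {"slide": [0, 0, -0.05], "delta_rot": [0, 0, -1], "fingers": 1},
  {"slide": [0, 0, -0.05], "delta_rot": [0, 0, -1], "fingers": 1},
  {"slide": [0, 0, 0], "delta_rot": [0, 0, -1], "fingers": 1},
])

```text
time_s: 1.4
tcp_pos: [0.2199, -0.6384, 0.2799]
eef_rot: [-179.9, -0.0, -124.2]
contact_force: [-0.8, -0.4, 0.5]
gripper_width: 0.0877
gripper_force: 0.0
```

Emit:
play_rows([
  {"slide": [0, 0, 0], "delta_rot": [0, 0, -1], "fingers": 1},
  {"slide": [0, 0, 0], "delta_rot": [0, 0, -1], "fingers": 1},
  {"slide": [0, 0, 0], "delta_rot": [0, 0, -1], "fingers": 1},
  {"slide": [0, 0, 0], "delta_rot": [0, 0, -1], "fingers": 1},
  {"slide": [0, 0, 0], "delta_rot": [0, 0, -1], "fingers": 1},
  {"slide": [0, 0, 0], "delta_rot": [0, 0, -1], "fingers": 1},
  {"slide": [0, 0, 0], "delta_rot": [0, 0, -1], "fingers": 1},
  {"slide": [0, 0, 0], "delta_rot": [0, 0, -1], "fingers": 1},
])

```text
time_s: 2.4
tcp_pos: [0.2198, -0.6381, 0.279]
eef_rot: [180.0, 0.0, -87.5]
contact_force: [-0.6, 0.4, 0.5]
gripper_width: 0.0876
gripper_force: 0.0
```

Emit:
play_rows([
  {"slide": [0, 0, 0], "delta_rot": [0, 0, -1], "fingers": 1},
  {"slide": [0, 0, 0], "delta_rot": [0, 0, -1], "fingers": 1},
  {"slide": [0, 0, 0], "delta_rot": [0, 0, -1], "fingers": 1},
  {"slide": [0, 0, 0], "delta_rot": [0, 0, -0.2], "fingers": 1},
  {"slide": [0, 0, 0], "delta_rot": [0, 0, 0], "fingers": 1},
])

```text
time_s: 3.02
tcp_pos: [0.2198, -0.6381, 0.2791]
eef_rot: [-180.0, 0.0, -73.1]
contact_force: [0.3, -0.7, 0.6]
gripper_width: 0.0873
gripper_force: 0.0
```

Emit:
play_rows([
  {"slide": [-0.28, -0.33, 0], "delta_rot": [0, 0, 0], "fingers": 1},
  {"slide": [-0.28, -0.33, 0], "delta_rot": [0, 0, 0], "fingers": 1},
  {"slide": [-0.28, -0.33, 0], "delta_rot": [0, 0, 0], "fingers": 1},
  {"slide": [-0.28, -0.33, 0], "delta_rot": [0, 0, 0], "fingers": 1},
  {"slide": [-0.28, -0.33, 0], "delta_rot": [0, 0, 0], "fingers": 1},
  {"slide": [-0.28, -0.33, 0], "delta_rot": [0, 0, 0], "fingers": 1},
  {"slide": [-0.28, -0.33, 0], "delta_rot": [0, 0, 0], "fingers": 1},
  {"slide": [-0.28, -0.33, 0], "delta_rot": [0, 0, 0], "fingers": 1},
])

```text
time_s: 4.03
tcp_pos: [0.4906, -0.2154, 0.2795]
eef_rot: [-179.9, -0.0, -73.1]
contact_force: [0.8, -0.7, 0.5]
gripper_width: 0.0875
gripper_force: 0.0
```

Emit:
play_rows([
  {"slide": [-0.32, -0.11, 0], "delta_rot": [0, 0, 0], "fingers": 1},
  {"slide": [-0.32, -0.11, 0], "delta_rot": [0, 0, 0], "fingers": 1},
  {"slide": [-0.32, -0.11, 0], "delta_rot": [0, 0, 0], "fingers": 1},
  {"slide": [-0.32, -0.11, 0], "delta_rot": [0, 0, 0], "fingers": 1},
  {"slide": [-0.32, -0.11, 0], "delta_rot": [0, 0, 0], "fingers": 1},
  {"slide": [-0.32, -0.11, 0], "delta_rot": [0, 0, 0], "fingers": 1},
  {"slide": [-0.32, -0.11, 0], "delta_rot": [0, 0, 0], "fingers": 1},
  {"slide": [0, 0, 0], "delta_rot": [0, 0, 0], "fingers": 1},
])

```text
time_s: 5.03
tcp_pos: [0.5019, 0.1407, 0.2789]
eef_rot: [-180.0, 0.0, -72.9]
contact_force: [0.1, -0.6, -0.0]
gripper_width: 0.0874
gripper_force: 0.0
```

Emit:
play_rows([
  {"slide": [-0.23, -0.09, 0], "delta_rot": [0, 0, 0], "fingers": 1},
  {"slide": [-0.22, -0.095, 0], "delta_rot": [0, 0, 0], "fingers": 1},
  {"slide": [0, 0, 0], "delta_rot": [0, 0, 0], "fingers": 1},
  {"slide": [0, 0, 0], "delta_rot": [0, 0, 0], "fingers": 1},
])

```text
time_s: 5.52
tcp_pos: [0.5085, 0.2099, 0.279]
eef_rot: [180.0, -0.0, -73.0]
contact_force: [0.2, -0.5, 0.0]
gripper_width: 0.0875
gripper_force: 0.0
```

Run:
```python
from h import *
T=cap('top');S=cap('side')
a=T['image'][150:250,140:250];b=S['image'][200:320,180:300]
cv2.imwrite('pics/pre.png',np.hstack([cv2.resize(x,(400,400),interpolation=cv2.INTER_CUBIC) for x in(a,b)]))
print(r.get_state()['tcp_pos'])
```

```text
[0.50857134 0.20951986 0.27921494]
```

View pics/pre.png

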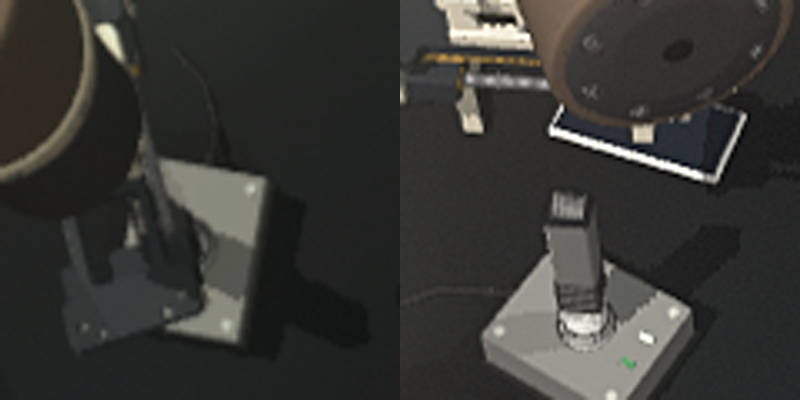

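The fingers are open and lined up with the handle: side panel fingers along (470,110)–(640,130), handle top at (572,205). Next I descend.

Emit:
play_rows([
  {"slide": [-0.025, -0.01, 0.2], "delta_rot": [0, 0, 0], "fingers": 1},
  {"slide": [0, 0, 0.2], "delta_rot": [0, 0, 0], "fingers": 1},
  {"slide": [0, 0, 0.2], "delta_rot": [0, 0, 0], "fingers": 1},
  {"slide": [0, 0, 0.15], "delta_rot": [0, 0, 0], "fingers": 1},
  {"slide": [0, 0, 0.155], "delta_rot": [0, 0, 0], "fingers": 1},
  {"slide": [0, 0, 0], "delta_rot": [0, 0, 0], "fingers": 1},
  {"slide": [0, 0, 0], "delta_rot": [0, 0, 0], "fingers": 1},
])

```text
time_s: 6.5
tcp_pos: [0.5096, 0.2144, 0.1444]
eef_rot: [-179.9, 0.0, -73.0]
contact_force: [-0.0, 0.1, 0.0]
gripper_width: 0.0874
gripper_force: 0.0
```

Emit:
play_rows([
  {"slide": [0, 0, 0], "delta_rot": [0, 0, 0], "fingers": -0.1},
  {"slide": [0, 0, 0], "delta_rot": [0, 0, 0], "fingers": -0.3},
  {"slide": [0, 0, 0], "delta_rot": [0, 0, 0], "fingers": -1},
  {"slide": [0, 0, 0], "delta_rot": [0, 0, 0], "fingers": -1},
  {"slide": [0, 0, 0], "delta_rot": [0, 0, 0], "fingers": -1},
  {"slide": [0, 0, 0], "delta_rot": [0, 0, 0], "fingers": -1},
  {"slide": [0, 0, 0], "delta_rot": [0, 0, 0], "fingers": -1},
  {"slide": [0, 0, 0], "delta_rot": [0, 0, 0], "fingers": -1},
], squeeze=25)

```text
time_s: 7.5
tcp_pos: [0.5092, 0.2147, 0.1433]
eef_rot: [-180.0, 0.0, -73.0]
contact_force: [1.1, 1.1, -1.0]
gripper_width: 0.0301
gripper_force: 25.0
```

Opening is 30.1 mm, so the button is fully in. Pulling up slowly.

Emit:
play_rows([
  {"slide": [0, 0, -0.05], "delta_rot": [0, 0, 0], "fingers": -1},
  {"slide": [0, 0, -0.05], "delta_rot": [0, 0, 0], "fingers": -1},
  {"slide": [0, 0, -0.05], "delta_rot": [0, 0, 0], "fingers": -1},
  {"slide": [0, 0, -0.05], "delta_rot": [0, 0, 0], "fingers": -1},
  {"slide": [0, 0, -0.05], "delta_rot": [0, 0, 0], "fingers": -1},
  {"slide": [0, 0, 0], "delta_rot": [0, 0, 0], "fingers": -1},
  {"slide": [0, 0, 0], "delta_rot": [0, 0, 0], "fingers": -1},
])

```text
time_s: 8.38
tcp_pos: [0.5093, 0.2147, 0.1811]
eef_rot: [-179.9, 0.0, -73.0]
contact_force: [1.0, -1.2, -0.3]
gripper_width: 0.0301
gripper_force: 25.0
```

Emit:
play_rows([
  {"slide": [0, 0, -0.05], "delta_rot": [0, 0, 0], "fingers": -1},
  {"slide": [0, 0, -0.05], "delta_rot": [0, 0, 0], "fingers": -1},
  {"slide": [0, 0, -0.04], "delta_rot": [0, 0, 0], "fingers": -1},
  {"slide": [0, 0, -0.03], "delta_rot": [0, 0, 0], "fingers": -1},
  {"slide": [0, 0, -0.02], "delta_rot": [0, 0, 0], "fingers": -1},
  {"slide": [0, 0, 0], "delta_rot": [0, 0, 0], "fingers": -1},
  {"slide": [0, 0, 0], "delta_rot": [0, 0, 0], "fingers": -1},
])

```text
time_s: 9.25
tcp_pos: [0.509, 0.2145, 0.2094]
eef_rot: [-180.0, 0.0, -73.0]
contact_force: [-0.6, 0.0, -0.4]
gripper_width: 0.0303
gripper_force: 25.0
```

Emit:
play_rows([
  {"slide": [0, 0, -0.02], "delta_rot": [0, 0, 0], "fingers": -1},
  {"slide": [0, 0, -0.015], "delta_rot": [0, 0, 0], "fingers": -1},
  {"slide": [0, 0, 0], "delta_rot": [0, 0, 0], "fingers": -1},
])

```text
time_s: 9.62
tcp_pos: [0.5089, 0.2145, 0.2144]
eef_rot: [180.0, 0.0, -73.0]
contact_force: [-0.2, -0.4, -4.4]
gripper_width: 0.0298
gripper_force: 25.0
```

Run:
```python
from h import *
S=cap('side');print(r.get_state()['contact_force'],r.get_state()['tcp_pos'])
cv2.imwrite('pics/ext.png',cv2.resize(S['image'][190:330,170:310],(560,560),interpolation=cv2.INTER_CUBIC))
```

```text
[-0.35183742 -0.54571153 -4.85930242] [0.50884858 0.21447254 0.21428484]
```

View pics/ext.png

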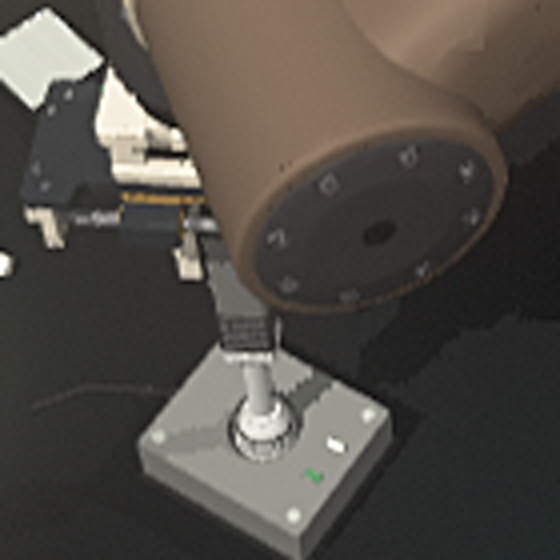

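The side crop shows the shaft out below the foot (260,385) with the head still in the socket (265,430). The 4.9 N load means the second stop is reached. Next I lift out slowly and carry the wand to the tub.

Emit:
play_rows([
  {"slide": [0, 0, -0.04], "delta_rot": [0, 0, 0], "fingers": -1},
  {"slide": [0, 0, -0.08], "delta_rot": [0, 0, 0], "fingers": -1},
  {"slide": [0, 0, -0.1], "delta_rot": [0, 0, 0], "fingers": -1},
  {"slide": [0, 0, -0.1], "delta_rot": [0, 0, 0], "fingers": -1},
  {"slide": [0, 0, -0.1], "delta_rot": [0, 0, 0], "fingers": -1},
  {"slide": [0, 0, -0.08], "delta_rot": [0, 0, 0], "fingers": -1},
  {"slide": [0, 0, -0.06], "delta_rot": [0, 0, 0], "fingers": -1},
  {"slide": [0, 0, 0], "delta_rot": [0, 0, 0], "fingers": -1},
])

```text
time_s: 10.68
tcp_pos: [0.5092, 0.2147, 0.2992]
eef_rot: [-179.9, 0.0, -73.0]
contact_force: [0.3, 0.9, -5.4]
gripper_width: 0.0304
gripper_force: 25.0
```

Emit:
play_rows([
  {"slide": [0.05, 0.017, 0], "delta_rot": [0, 0, 0], "fingers": -1},
  {"slide": [0.1, 0.033, 0], "delta_rot": [0, 0, 0], "fingers": -1},
  {"slide": [0.15, 0.05, 0], "delta_rot": [0, 0, 0], "fingers": -1},
  {"slide": [0.2, 0.067, 0], "delta_rot": [0, 0, 0], "fingers": -1},
  {"slide": [0.2, 0.067, 0], "delta_rot": [0, 0, 0], "fingers": -1},
  {"slide": [0.2, 0.067, 0], "delta_rot": [0, 0, 0], "fingers": -1},
  {"slide": [0.2, 0.067, 0], "delta_rot": [0, 0, 0], "fingers": -1},
  {"slide": [0.2, 0.067, 0], "delta_rot": [0, 0, 0], "fingers": -1},
])

```text
time_s: 11.68
tcp_pos: [0.5029, 0.0065, 0.2987]
eef_rot: [-180.0, -0.0, -73.0]
contact_force: [0.2, 0.2, -4.6]
gripper_width: 0.03
gripper_force: 25.0
```

Emit:
play_rows([
  {"slide": [0.2, 0.067, 0], "delta_rot": [0, 0, 0], "fingers": -1},
  {"slide": [0.2, 0.067, 0], "delta_rot": [0, 0, 0], "fingers": -1},
  {"slide": [0.2, 0.067, 0], "delta_rot": [0, 0, 0], "fingers": -1},
  {"slide": [0.2, 0.067, 0], "delta_rot": [0, 0, 0], "fingers": -1},
  {"slide": [0.2, 0.067, 0], "delta_rot": [0, 0, 0], "fingers": -1},
  {"slide": [0.2, 0.067, 0], "delta_rot": [0, 0, 0], "fingers": -1},
  {"slide": [0.15, 0.05, 0], "delta_rot": [0, 0, 0], "fingers": -1},
  {"slide": [0.1, 0.033, 0], "delta_rot": [0, 0, 0], "fingers": -1},
])

```text
time_s: 12.68
tcp_pos: [0.4966, -0.2223, 0.2985]
eef_rot: [180.0, -0.0, -73.1]
contact_force: [-0.2, -0.5, -3.9]
gripper_width: 0.0299
gripper_force: 25.0
```

Emit:
play_rows([
  {"slide": [0.1, 0.03, 0], "delta_rot": [0, 0, 0], "fingers": -1},
  {"slide": [0.1, 0.03, 0], "delta_rot": [0, 0, 0], "fingers": -1},
  {"slide": [0.06, 0.02, 0], "delta_rot": [0, 0, 0], "fingers": -1},
  {"slide": [0, 0, 0], "delta_rot": [0, 0, 0], "fingers": -1},
  {"slide": [0, 0, 0], "delta_rot": [0, 0, 0], "fingers": -1},
  {"slide": [0, 0, 0], "delta_rot": [0, 0, 0], "fingers": -1},
  {"slide": [0, 0, 0], "delta_rot": [0, 0, 0], "fingers": -1},
  {"slide": [0, 0, 0], "delta_rot": [0, 0, 0], "fingers": -1},
])

```text
time_s: 13.68
tcp_pos: [0.4977, -0.2609, 0.2986]
eef_rot: [-180.0, -0.0, -73.0]
contact_force: [0.4, 0.7, -4.8]
gripper_width: 0.0303
gripper_force: 25.0
```

Run:
```python
from h import *
S=cap('side');p=r.get_state()['tcp_pos'];print(p,r.get_state()['contact_force'])
print('lens expected crop px',(proj(S,[p[0],p[1],p[2]-.201])-[230,50])*4,'foot',(proj(S,[p[0],p[1],p[2]-.077])-[230,50])*4, 'rim centre',(proj(S,[.4965,-.2615,.055])-[230,50])*4)
cv2.imwrite('pics/end.png',cv2.resize(S['image'][50:200,230:380],(600,600),interpolation=cv2.INTER_CUBIC))
```

```text
[ 0.49771699 -0.26095102  0.29861436] [-0.33874051  0.66374991 -4.46034464]
lens expected crop px [307.65207555 417.44064507] foot [312.45457909 286.61086355] rim centre [307.93267836 458.54698627]
```

View pics/end.png

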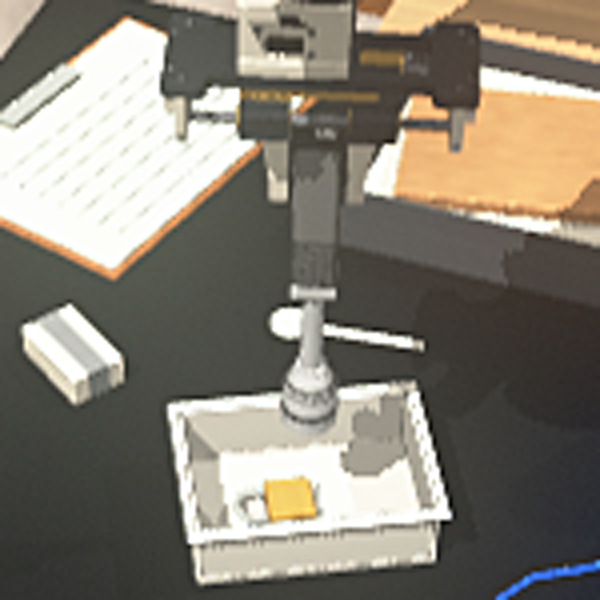

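The wand hangs upright and fully extended. Its foot is at (312,290) and the head's lower end at about (309,420), against predictions of (312,287) and (308,417). It is centred over the tub, so I'm handing in.

```bash
python3 -c "
from plant import r
print(r.close_job())"
```

```text
the job is handed in; nothing more can be done
None
```

I handed the job in with the wand at its second stop, held upright and still in the gripper over the middle of the tub, lens about 4 cm above the rim by my last measurement; the judge returned no verdict.

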